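# Set up the kitchen scale and zero it

## Task

Pick up the small kitchen scale by its body and set it down gently in the middle of the chopping board, square with the board and with its dial end towards the robot (the board's edge nearest the robot). Then let go, take hold of the knob on the dial and turn it until its pointer is on the zero mark (the long thick line). Do not disturb the other things on the worktop.

Things in the scene. Friction and masses are not known exactly. Their poses are not given: they have to be found in the camera images.
- scale_center (a point): Middle of the loose kitchen scale (0.55-0.9 kg): white box 190 long (x), 62 wide (y), 50 mm tall with feet; 25 mm above its underside, about the centre of mass. x runs from dial end to pan end, z up. Grip across the flat 62 mm sides (6 to 50 mm above the underside); they are clear from x -95 to +14 mm, as a 76 mm steel pan, top 63 mm above the underside, is at x +52. Starts right of the board.
- knob_grip (a point): On the axis of the black bar knob at the scale's dial end (x -62 mm on the scale), 24 mm above the dial face, which is the box's top. Bar 34 long (x), 12 mm thick (y), top 30 mm above the face, on a 32 mm disc whose top is 4 mm above it. The pointer is the bar's end at this point's -x: small nose at its foot, white line on top. Stiff (0.035 N m), stays where left.
- zero_knob (a joint): Knob angle, rad. 0: pointer on the zero mark, the longest, thickest line of the dial, at the dial's edge nearest the scale's end (scale -x, on its long middle line). Grows clockwise seen from above; stops at -0.8 and 2.8; graduations 10 degrees apart. Starts between 1.0 and 2.6, so turn it anticlockwise; it can overshoot.
- board: Wooden chopping board, fixed, 270 mm (its x) by 170 mm (its y), its flat top 30 mm above the worktop (16 mm wood on four small feet), with a thin dark line round its top. Origin at worktop height under its centre; x points away from the robot. Right of the board (from its right edge on) a wall cabinet hangs 0.36 m above the back half of the worktop: keep the arm low and carry near the robot there.
- teaspoon_1: Bystander, leave alone: steel teaspoon, 130x26x11 mm, lying between the scale and the board. Origin at the centre of its underside
- garlic_1: Bystander, leave alone: garlic bulb, 54 mm. Origin at the centre of its underside
- lemon_1: Bystander, leave alone: lemon, 71x53x51 mm. Origin at the centre of its underside
- onion_1: Bystander, leave alone: onion, 79 mm wide, 85 mm tall. Origin at the centre of its underside
- mill_1: Bystander, leave alone: small glass shaker with a grey domed top and pale filling, 44 mm across, 90 mm tall. Origin at the centre of its underside
- mill_2: Bystander, leave alone: the same kind of shaker with dark filling, 44 mm across, 90 mm tall. Origin at the centre of its underside
- mug_3: Bystander, leave alone: two-tone mug, 90x122x107 mm. Origin at the centre of its underside

How it is judged:
By the outcome, as a careful person would: the job done as asked, in the order asked, and still so for the second after the job is handed in, with the robot touching nothing.
It also fails if it takes over 70 s, if anything falls off the work surface, if the arm or the gripper's body presses on something with over 40 N, if the wrist force passes 120 N, or if a joint passes its speed limit or range.

## Robot

A 6-joint arm with a two-finger parallel gripper is mounted at the origin on a cart in front of the work surface, level with it; the furniture and walls round the work are solid. World frame = base frame: x ahead of the robot, y to its left, z up, the work surface at z = 0. Lengths are in mm, angles in rad, forces in N, time in s.
With the tool pointing down it reaches from about 300 to 775 mm from the base axis. Payload 14.6 kg.
Tool frame: the origin (TCP) lies midway between the tips of the shut fingers; the grasp point (between the pads) lies manip.tcp_to_grasp behind it (manip.tcp_to_grasp is the distance from the TCP to the grasp point, in mm); x points along the fingers, z is the direction in which the jaws open and shut, and the axes are right-handed (so a half turn about x gives the same grasp; the last joint's range is limited). The gripper opens to 94 mm and grips with 3 to 60 N. Pads are 16 mm wide; open, the fingers measure 119 mm over their backs; the gripper's body (75 mm by 177 mm) begins 78 mm behind the grasp point.
Start: joints at [1.129, 0.3, 1.521, -0, 1.321, -0.067], TCP at [201.344, 511.81, 205.446] pointing down, gripper open.
Joint ranges: [-3.03, 3.03], [-0.79, 2.21], [0.23, 2.52], [-1.04, 4.18], [0, 3.07], [-2.55, 2.55]. Speed limits (rad/s): [2.22, 2.22, 2.57, 3.14, 3.14, 3.14].

## Interface

Orientations are given as [roll, pitch, yaw] about the fixed x, y, z axes, in that order (R = Rz(yaw) Ry(pitch) Rx(roll)).
In Python, from cell import manip gives the robot as it stands.
- The arm moves only by the shell command python3 -m jog 'ROWS' [FORCE]. ROWS is JSON, a list of rows, each an object of numbers: "grip": the opening, from 0 (shut) to 1 (fully open); "tx", "ty", "tz": the shift along the tool's x, y, z in units of 40 mm (1.0 is 40 mm); "turn": the turn about the tool's x in units of 6 degrees (1.0 is 6 degrees). In form: [{"grip": .., "tx": .., "ty": .., "tz": .., "turn": ..}, ...]. A call has 1 to 12 rows; each row is the pose to reach, as a shift and turn from the pose commanded when the call began, along the tool's axes at that moment; what a row does not reach only later rows make up. A row lasts 1/12 s, in which the tool goes at most 41.7 mm and 7.16 degrees, less where a joint would pass 70% of its speed; a pose out of reach is approached as far as the arm can. A call with a gripper value outside its range is refused whole. The fingers move at their own pace and stop on an object; FORCE is the grip in N (left out, the last holds). Time passes only in rows, so rows that repeat a pose let the fingers close. It gives the time, the measured TCP pose, the force and the opening at its end, in the units of the state.
- manip.read_state(): the state, without advancing time (a new reading comes with each control period).
- manip.camera(name): name is "scene" or "side" or "wrist"; returns a dict with "image" (384x512x3 uint8, red, green, blue), "fx", "fy", "cx", "cy" (pixels), "eye" and "attitude" of the camera in the world. Camera axes: x right, y up, looking along -z (the intrinsics and any distortion apply to the point x, -y, -z); pixel columns grow to the right and rows downward; lengths in mm; the calibration is good to about 2 mm. A picture is of the moment at which its call begins. There is no depth.
- manip.sign_off(): hands the job in, once; it reports no verdict.
The state is a dict: "clock": time; "joints": joint angles; "qd": joint speeds; "effort": joint torques, N m; "eef_pos": TCP position; "eef_rot": TCP orientation; "wrist_force": force on the tool from outside, world axes, zero at the start; "moment": the same for the moment, N m; "finger_gap": finger opening in mm.
Only numpy, scipy, OpenCV 4.12 (cv2) and the standard library are available. Lean on these libraries where they do the work, as an engineer would, in place of code of your own. Each camera call takes 0.05 s, during which the arm holds its last target. There are 200 camera calls.

## Working session

There is one attempt and no reset: what is moved stays moved. The work goes in short steps, Python scripts to look and compute and a shell command to move; the robot and the scene stay as the last step left them, time stands still between calls to the robot, and variables do not carry over. Pictures are saved under pics/ and viewed, about 8 in all and at most 12, crops included, and the job is handed in when it is done.

```bash
ls; mkdir -p pics; python3 - <<'E'
from cell import manip
import cv2
print(manip.read_state(), manip.tcp_to_grasp)
for n in("scene","side","wrist"):
    c=manip.camera(n); cv2.imwrite(f"pics/{n}0.png",c["image"][:,:,::-1]); print(n,{k:v for k,v in c.items() if k!="image"})
E
```

```text
pics
{'clock': 0.0, 'joints': array([ 1.12939678e+00,  3.00495187e-01,  1.52157949e+00, -2.10000852e-05,
        1.32071956e+00, -6.66165772e-02]), 'qd': array([ 0.00066349,  0.00129714,  0.00013292,  0.00083733, -0.00098862,
        0.00061921]), 'effort': array([ 2.85758881e-05, -5.31808376e+01, -3.52727509e+01,  7.08881859e-02,
        2.45351106e-02, -1.30594403e-04]), 'eef_pos': array([201.24018635, 511.57312606, 204.87380015]), 'eef_rot': array([ 3.09190269,  1.56959458, -1.99526405]), 'wrist_force': array([-0.61113867,  0.40619056, -0.25390936]), 'moment': array([ 0.01451345,  0.00331411, -0.04066208]), 'finger_gap': 93.93235662544325} 18.8
scene {'fx': 367.8811371651619, 'fy': 367.8811371651619, 'cx': 251.297554973454, 'cy': 192.2676292876191, 'eye': array([259.15630893, 405.80125405, 741.87349345]), 'attitude': array([ 0.74093338,  0.00313443, -2.50634699])}
side {'fx': 359.21261356923634, 'fy': 359.21261356923634, 'cx': 259.3066234773842, 'cy': 190.689137904278, 'eye': array([ 226.61944251, -676.8552979 ,  505.87065104]), 'attitude': array([ 1.02557381,  0.006174  , -0.59855135])}
wrist {'fx': 318.95223517848206, 'fy': 318.95223517848206, 'cx': 255.13977135593004, 'cy': 193.9455621558756, 'eye': array([130.2475041 , 539.85032111, 383.18881687]), 'attitude': array([-2.66643774e-01, -7.29658379e-04,  1.19597712e+00])}
```

```bash
python3 - <<'E'
import cv2,numpy as np
a=[cv2.imread(f"pics/{n}0.png") for n in("scene","side")]
cv2.imwrite("pics/both.png",cv2.resize(np.vstack(a),(800,1200))[:, :])
for n,i in zip(("scene","side"),a): cv2.imwrite(f"pics/{n}0b.png",cv2.resize(i,(800,600),interpolation=cv2.INTER_CUBIC))
E
cat > h.py <<'E'
import numpy as np,cv2
from cell import manip
from scipy.spatial.transform import Rotation as Ro
def ray(c,u,v):
    d=np.array([(u-c["cx"])/c["fx"],-(v-c["cy"])/c["fy"],-1.])
    return Ro.from_euler("xyz",c["attitude"]).apply(d)
def onz(c,u,v,z):
    d=ray(c,u,v); return c["eye"]+d*(z-c["eye"][2])/d[2]
def proj(c,p):
    q=Ro.from_euler("xyz",c["attitude"]).inv().apply(np.array(p)-c["eye"])
    return c["cx"]+c["fx"]*q[0]/-q[2], c["cy"]-c["fy"]*q[1]/-q[2]
def big(c,path,x0,y0,x1,y1,s):
    cv2.imwrite(path,cv2.resize(c["image"][y0:y1,x0:x1,::-1],None,fx=s,fy=s,interpolation=cv2.INTER_CUBIC))
E
```

```text
(no output)
```

View pics/scene0b.png

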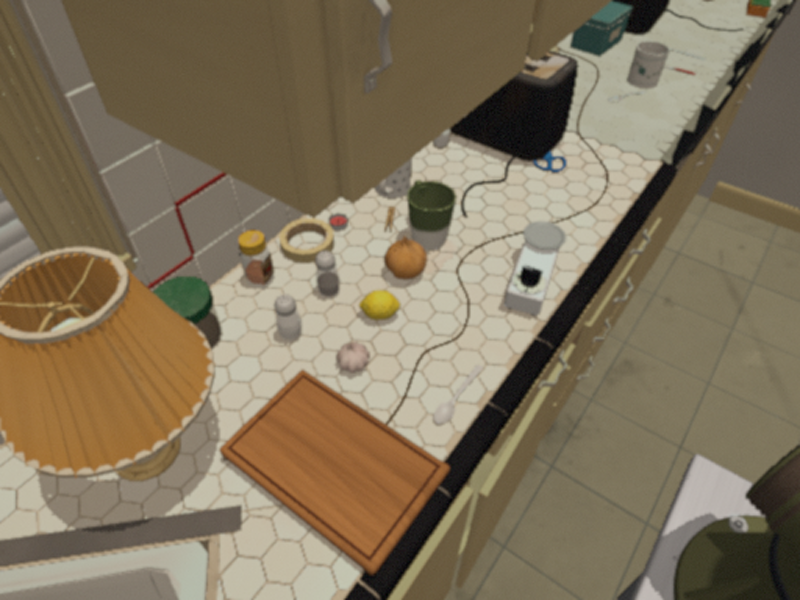

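View pics/side0b.png

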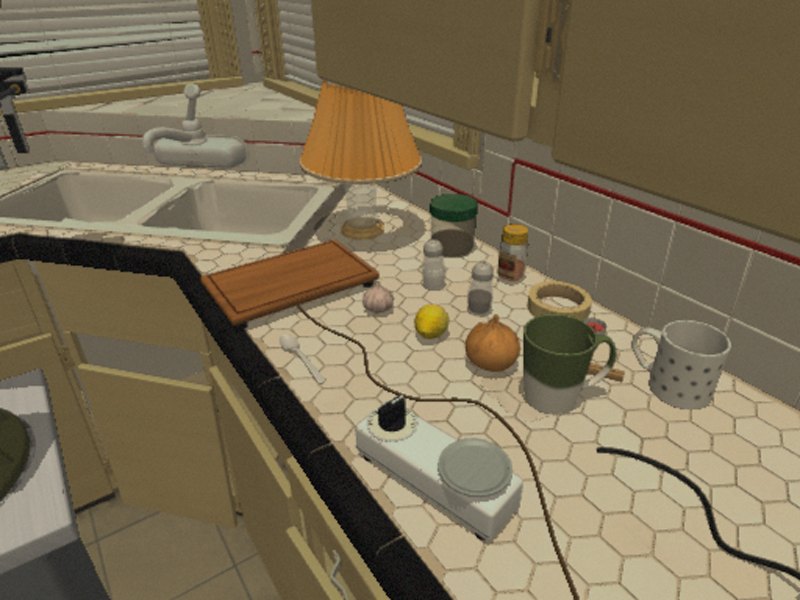

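Scene: board corners (800×600 px) at about (303,373), (222,452), (373,568), (448,466); the scale is at (530,270), with the spoon at (455,400). Side: scale top corners about (357,425), (388,398), (520,487), (487,527).

```bash
python3 - <<'E'
from h import *
S=manip.camera("scene");D=manip.camera("side");k=1.5625
np.set_printoptions(precision=1,suppress=True)
def quad(c,mask,seed,z,nm):
    n,l=cv2.connectedComponents(mask); m=(l==l[int(seed[1]/k),int(seed[0]/k)]).astype(np.uint8)
    cs=max(cv2.findContours(m,0,2)[0],key=cv2.contourArea)
    h=cv2.convexHull(cs); 
    for e in np.arange(1,30,.5):
        p=cv2.approxPolyDP(h,e,True)
        if len(p)<=4: break
    P=np.array([onz(c,*q,z)[:2] for q in p[:,0]]); print(nm,m.sum(),p[:,0].tolist(),P.tolist(),"c",P.mean(0),"len",np.linalg.norm(P-np.roll(P,1,0),axis=1))
for c,nm,s in((S,"scene",(330,460)),(D,"side",(290,280))):
    hsv=cv2.cvtColor(c["image"],cv2.COLOR_RGB2HSV)
    m=cv2.inRange(hsv,(5,100,60),(18,255,255)); m=cv2.morphologyEx(m,cv2.MORPH_CLOSE,np.ones((7,7)))
    quad(c,m,s,30,nm+" board")
for nm,c,ps,z in(("scale side",D,[(357,423),(388,398),(520,487),(487,527)],50),("scale scene",S,[(507,294),(541,304),(562,240),(525,232)],50),
 ("board scene",S,[(303,373),(222,452),(373,568),(448,466)],30),("board side",D,[(203,282),(237,320),(378,272),(335,242)],30),
 ("spoon scene",S,[(437,415),(481,370)],3),("spoon side",D,[(285,338),(323,382)],3),("knob side",D,[(392,400)],80),("knob scene",S,[(531,272)],80),("pan side",D,[(475,466)],63),("pan scene",S,[(543,237)],63),("garlic",S,[(352,362)],10),("lemon",S,[(380,312)],15),("garlic d",D,[(378,305)],10)):
    print(nm,np.array([onz(c,u/k,v/k,z)[:2] for u,v in ps]).tolist())
big(D,"pics/sc1.png",220,245,345,350,6)
E
```

```text
scene board 9650 [[193, 237], [287, 297], [238, 367], [141, 288]] [[673.4704713749094, 79.55089278011371], [412.27652300770717, 76.69715769375847], [410.0522611232355, 245.84373384651482], [672.779868427506, 242.64059133628623]] c [542.1 161.2] len [163.1 261.2 169.2 262.7]
side board 3606 [[237, 241], [149, 207], [128, 177], [244, 143]] [[514.7451958997848, -166.96557044130543], [408.1806921358171, 61.43749037637201], [411.97068814280414, 238.32153388964196], [794.7094691819506, 250.22127289277762]] c [532.4  95.8] len [502.4 252.  176.9 382.9]
scale side [[446.74305345692164, -251.11054065069834], [499.11339775803344, -235.4260543283283], [535.9950244373834, -423.15001157249344], [477.82348766205104, -439.3729385366794]]
scale scene [[493.07684849309607, -225.2041198826825], [437.91087152883944, -238.11787663773617], [477.8364198104949, -401.58228702161074], [541.8653677590994, -381.91179051973]]
board scene [[668.3703651723765, 81.92959045957724], [668.6946328763962, 243.31690200370664], [412.69299048348967, 240.27791206910885], [411.24891178491976, 79.37527750704305]]
board side [[410.3300540313861, 215.9564202652732], [416.79324872882256, 67.01890087344361], [676.7142450234138, 73.69593398388122], [672.5686531634788, 226.3067708928843]]
spoon scene [[473.66759584410073, 8.622734722056009], [462.67392682851664, -99.76240587722083]]
spoon side [[471.03832637123867, 17.46730877863024], [470.96219681791035, -110.7353117398327]]
knob side [[483.06643888351493, -269.8625639733795]]
knob scene [[475.2133459887654, -264.47463369637325]]
pan side [[508.26996684197695, -385.16350697030805]]
pan scene [[504.4198208875831, -373.865001922153]]
garlic [[631.9762797492082, 11.630888618105587]]
lemon [[657.0551462755169, -94.23109691439032]]
garlic d [[634.7211540144039, 7.4769137382686495]]
```

View pics/sc1.png

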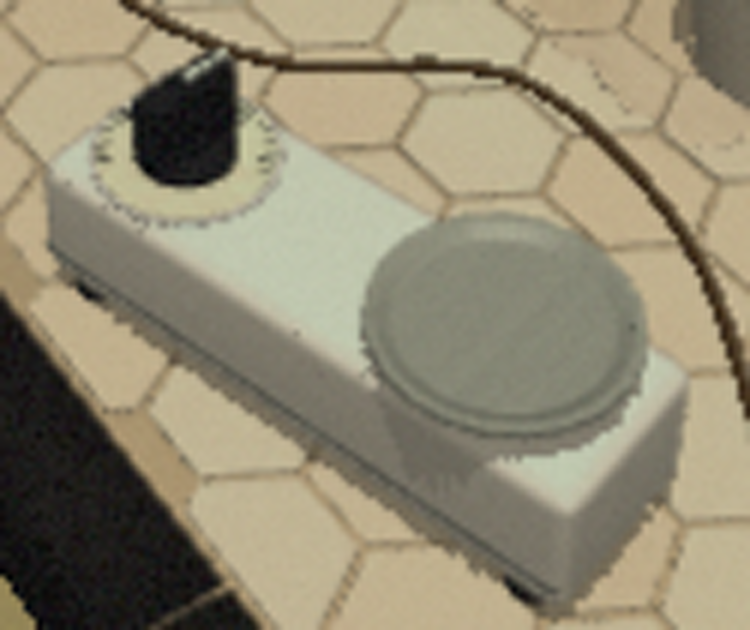

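```bash
python3 - <<'E'
from h import *
np.set_printoptions(precision=1,suppress=True)
S=manip.camera("scene");D=manip.camera("side");k=1.5625
P=np.array([onz(D,220+u/6,245+v/6,50)[:2] for u,v in((48,168),(112,112),(688,375),(570,510))])
print(P,P.mean(0),np.linalg.norm(P-np.roll(P,-1,0),axis=1))
d=(P[2]+P[3]-P[0]-P[1]);print("yaw",np.degrees(np.arctan2(d[1],d[0])), "long sides",[np.degrees(np.arctan2(*(b-a)[::-1])) for a,b in((P[0],P[3]),(P[1],P[2]))])
# pan ellipse centre, dial disc centre
for nm,(u,v),z in(("pan",(505,315),63),("dial",(188,155),50),("ptr ends",(190,78),80),("ptr",(232,52),80)): print(nm,onz(D,220+u/6,245+v/6,z)[:2])
for nm,c,ps in(("cab side",D,[(318,80),(530,135)]),("cab scene",S,[(325,210),(105,110)])): print(nm,[onz(c,u/k,v/k,360)[:2] for u,v in ps])
R=Ro.from_euler("xyz",manip.read_state()["eef_rot"]).as_matrix();print(R)
p=manip.read_state()["eef_pos"]
for t in((450,-240),(488,-336)): print(R.T@(np.array([*t,200])-p)/40)
E
```

```text
[[ 443.2 -255.6]
 [ 471.3 -245.9]
 [ 544.3 -418.8]
 [ 490.2 -432.7]] [ 487.2 -338.3] [ 29.8 187.7  55.8 183.3]
yaw -71.07462161813561 long sides [np.float64(-75.12097575422911), np.float64(-67.12344078938135)]
pan [ 509.5 -384.1]
dial [ 480.3 -274.6]
ptr ends [ 481.4 -275. ]
ptr [ 497.8 -272.6]
cab side [array([592.8,  78.2]), array([ 628.7, -297.7])]
cab scene [array([601.4,  63.6]), array([966.5,  76.5])]
[[-0.  -0.9  0.4]
 [-0.   0.4  0.9]
 [-1.   0.  -0. ]]
[  0.1 -12.7 -15.2]
[  0.1 -14.4 -17.1]
```

```bash
cat >> h.py <<'E'
def az():
    R=Ro.from_euler("xyz",manip.read_state()["eef_rot"]).as_matrix(); return R,np.degrees(np.arctan2(R[1,2],R[0,2]))
def to(x,y,z,a):
    s=manip.read_state();R,a0=az();d=R.T@(np.array([x,y,z])-s["eef_pos"])/40
    t=-((a-a0+180)%360-180)/6
    print("tx %.2f ty %.2f tz %.2f turn %.2f"%(*d,t),"| pos",s["eef_pos"].round(1),"az %.1f"%a0,"F",s["wrist_force"].round(1),"gap %.1f"%s["finger_gap"],"t %.2f"%s["clock"],"j",s["joints"].round(2))
E
python3 -m jog '[{"grip":1,"tx":0,"ty":-0.6,"tz":-0.7,"turn":0.5},{"grip":1,"tx":0,"ty":-1.2,"tz":-1.4,"turn":1},{"grip":1,"tx":0,"ty":-1.8,"tz":-2.1,"turn":1.5},{"grip":1,"tx":0,"ty":-2.4,"tz":-2.9,"turn":2},{"grip":1,"tx":0,"ty":-3,"tz":-3.6,"turn":2.5},{"grip":1,"tx":0,"ty":-3.6,"tz":-4.3,"turn":3},{"grip":1,"tx":0,"ty":-4.2,"tz":-5,"turn":3.5},{"grip":1,"tx":0,"ty":-4.8,"tz":-5.8,"turn":4},{"grip":1,"tx":0,"ty":-5.4,"tz":-6.5,"turn":4.5},{"grip":1,"tx":0,"ty":-6,"tz":-7.2,"turn":5},{"grip":1,"tx":0,"ty":-6.6,"tz":-7.9,"turn":5.5},{"grip":1,"tx":0,"ty":-7.2,"tz":-8.6,"turn":6}]'
python3 -c "
from h import *
to(485,-320,190,15)"
```

```text
clock: 1.35
eef_pos: [343.6, 84.5, 205.8]
eef_rot: [-0.414, 1.57, 0.151]
wrist_force: [1.1, 0.4, -0.6]
finger_gap: 94.4
tx 0.40 ty -10.43 tz -2.43 turn 2.90 | pos [343.6  84.5 205.8] az 32.4 F [ 1.1  0.4 -0.6] gap 94.4 t 1.35 j [ 0.14 -0.16  2.01  0.    1.29 -0.43]
```

```bash

python3 -m jog '[{"grip":1,"tx":0,"ty":-0.9,"tz":-0.2,"turn":0.3},{"grip":1,"tx":0,"ty":-1.8,"tz":-0.4,"turn":0.6},{"grip":1,"tx":0,"ty":-2.7,"tz":-0.6,"turn":1},{"grip":1,"tx":0.1,"ty":-3.6,"tz":-0.8,"turn":1.3},{"grip":1,"tx":0.1,"ty":-4.5,"tz":-1,"turn":1.6},{"grip":1,"tx":0.2,"ty":-5.4,"tz":-1.2,"turn":2},{"grip":1,"tx":0.2,"ty":-6.3,"tz":-1.4,"turn":2.2},{"grip":1,"tx":0.3,"ty":-7.2,"tz":-1.6,"turn":2.4},{"grip":1,"tx":0.4,"ty":-8.1,"tz":-1.8,"turn":2.6},{"grip":1,"tx":0.4,"ty":-9,"tz":-2,"turn":2.9},{"grip":1,"tx":0.4,"ty":-9.8,"tz":-2.2,"turn":2.9},{"grip":1,"tx":0.4,"ty":-10.4,"tz":-2.4,"turn":2.9}]'
python3 -m jog '[{"grip":1,"tx":0,"ty":0,"tz":0,"turn":0},{"grip":1,"tx":0,"ty":0,"tz":0,"turn":0}]'
python3 -c "
from h import *
to(495,-334,190,15)
c=manip.camera('wrist');print(c['eye'],c['attitude'])
for n,p in dict(dial=(480,-274,50),knobtop=(480,-274,80),pan=(509,-384,63),ctr=(495,-334,50)).items(): print(n,np.round(proj(c,p),1))
cv2.imwrite('pics/w1raw.png',c['image'][:,:,::-1])
big(c,'pics/w1.png',0,0,512,384,1.5625)"
```

```text
clock: 2.35
eef_pos: [486.5, -318.4, 188.9]
eef_rot: [2.521, 1.57, 2.784]
wrist_force: [0.1, 0.4, -0.5]
finger_gap: 94.1
clock: 2.52
eef_pos: [485.9, -316.7, 188.7]
eef_rot: [2.192, 1.57, 2.454]
wrist_force: [-1.2, 0.4, -1.3]
finger_gap: 94.1
tx -0.03 ty -0.48 tz 0.11 turn 0.01 | pos [ 485.9 -316.7  188.7] az 15.0 F [-1.2  0.4 -1.3] gap 94.1 t 2.52 j [-0.64  0.38  1.45  0.    1.31 -0.9 ]
[ 466.29703033 -242.95078156  367.0352294 ] [-0.26423228 -0.00076188  0.26252498]
dial [260.1 142.9]
knobtop [260.7 146.4]
pan [259.4 254.3]
ctr [258.8 202.9]
```

View pics/w1.png

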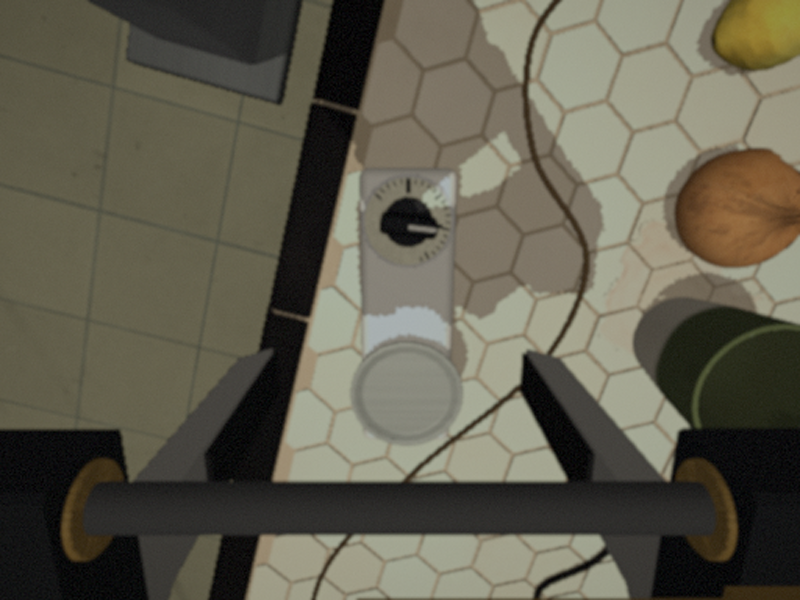

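Wrist view: the scale is nearly upright in the image, dial centre (408,222), pan centre (406,391), end edge row 168, sides at columns 361 and 458; the pointer points right and slightly down (about 95° from zero).

```bash
python3 - <<'E'
from h import *
c=manip.camera("wrist");k=1.5625
f=lambda u,v,z:onz(c,u/k,v/k,z)[:2]
d=f(408,222,50);p=f(406.5,391,63);e=f(409.5,169,50)
L=[f(361,175,50),f(363,345,50)];Rr=[f(458.5,175,50),f(454.5,330,50)]
ang=lambda a,b:np.degrees(np.arctan2(*(b-a)[::-1]))
print(d,p,e,"d-p",np.linalg.norm(d-p),"(114) yaw",ang(d,p),ang(*L),ang(*Rr),"w",np.linalg.norm(L[0]-Rr[0]),"e-d",np.linalg.norm(e-d),"(33)")
x=(p-d)/np.linalg.norm(p-d);print("ctr",d+62*x,p-52*x,e+95*x)
print("ptr",ang(d,f(440,230,80)),ang(f(408,227,80),f(440,230,80)))
C=(d+62*x+p-52*x)/2
to(*C,60,ang(d,p)+90)
E
```

```text
[ 480.75246549 -272.17354737] [ 508.74282612 -378.63292559] [ 473.06654679 -240.75111322] d-p 110.0775158652234 (114) yaw -75.26915481740637 -75.3375144376781 -74.63070024681781 w 60.13792834370727 e-d 32.34876681008047 (33)
ctr [ 496.51774095 -332.13566949] [ 495.52033703 -328.34211348] [ 497.22301724 -332.62855841]
ptr 10.426299850734969 9.76548393391291
tx 3.23 ty -0.42 tz 0.15 turn 0.07 | pos [ 486.  -315.4  189.3] az 15.1 F [-0.5  0.2  0.4] gap 94.2 t 2.62 j [-0.64  0.38  1.45  0.    1.31 -0.9 ]
```

```bash

python3 -m jog '[{"grip":1,"tx":0.3,"ty":-0.2,"tz":0.08,"turn":0},{"grip":1,"tx":0.9,"ty":-0.43,"tz":0.15,"turn":0},{"grip":1,"tx":1.5,"ty":-0.43,"tz":0.15,"turn":0},{"grip":1,"tx":2.1,"ty":-0.43,"tz":0.15,"turn":0},{"grip":1,"tx":2.7,"ty":-0.43,"tz":0.15,"turn":0},{"grip":1,"tx":3.2,"ty":-0.43,"tz":0.15,"turn":0},{"grip":1,"tx":3.7,"ty":-0.43,"tz":0.15,"turn":0},{"grip":1,"tx":4.1,"ty":-0.43,"tz":0.15,"turn":0},{"grip":1,"tx":4.35,"ty":-0.43,"tz":0.15,"turn":0},{"grip":1,"tx":4.45,"ty":-0.43,"tz":0.15,"turn":0},{"grip":1,"tx":4.45,"ty":-0.43,"tz":0.15,"turn":0},{"grip":1,"tx":4.45,"ty":-0.43,"tz":0.15,"turn":0}]'
python3 -c "
from h import *
to(496.3,-332,11,14.9)"
```

```text
clock: 3.62
eef_pos: [496.8, -331.1, 12.4]
eef_rot: [-0.907, 1.57, -0.643]
wrist_force: [0.1, 0.4, -0.4]
finger_gap: 94.0
tx 0.04 ty -0.02 tz -0.02 turn 0.04 | pos [ 496.8 -331.1   12.4] az 15.1 F [ 0.1  0.4 -0.4] gap 94.0 t 3.62 j [-0.65  0.62  1.54  0.    0.98 -0.91]
```

```bash

python3 -m jog '[{"grip":0.9,"tx":0,"ty":0,"tz":0,"turn":0},{"grip":0.8,"tx":0,"ty":0,"tz":0,"turn":0},{"grip":0.72,"tx":0,"ty":0,"tz":0,"turn":0},{"grip":0.66,"tx":0,"ty":0,"tz":0,"turn":0},{"grip":0.6,"tx":0,"ty":0,"tz":0,"turn":0},{"grip":0.5,"tx":0,"ty":0,"tz":0,"turn":0},{"grip":0.4,"tx":0,"ty":0,"tz":0,"turn":0},{"grip":0.4,"tx":0,"ty":0,"tz":0,"turn":0},{"grip":0.4,"tx":0,"ty":0,"tz":0,"turn":0}]' 45
python3 -m jog '[{"grip":0.4,"tx":-0.1,"ty":0,"tz":0,"turn":0},{"grip":0.4,"tx":-0.3,"ty":0,"tz":0,"turn":0},{"grip":0.4,"tx":-0.6,"ty":0,"tz":0,"turn":0},{"grip":0.4,"tx":-1,"ty":0,"tz":0,"turn":0},{"grip":0.4,"tx":-1.4,"ty":0,"tz":0,"turn":0},{"grip":0.4,"tx":-1.8,"ty":0,"tz":0,"turn":0},{"grip":0.4,"tx":-2,"ty":0,"tz":0,"turn":0},{"grip":0.4,"tx":-2.1,"ty":0,"tz":0,"turn":0},{"grip":0.4,"tx":-2.1,"ty":0,"tz":0,"turn":0}]'
python3 -c "
from h import *
to(450,-200,95,30)
c=manip.camera('side')
big(c,'pics/s2.png',180,180,400,345,3.6)"
```

```text
clock: 4.37
eef_pos: [496.3, -331.3, 11.6]
eef_rot: [-2.902, 1.571, -2.638]
wrist_force: [-4.4, -0.3, 4.7]
finger_gap: 61.7
clock: 5.12
eef_pos: [496.7, -331.2, 96.3]
eef_rot: [-0.879, 1.57, -0.615]
wrist_force: [-0.2, -0.1, -7.3]
finger_gap: 61.8
tx 0.03 ty 3.47 tz -0.27 turn -2.48 | pos [ 496.7 -331.2   96.3] az 15.1 F [-0.2 -0.1 -7.3] gap 61.8 t 5.12 j [-0.65  0.51  1.5   0.    1.14 -0.91]
```

View pics/s2.png

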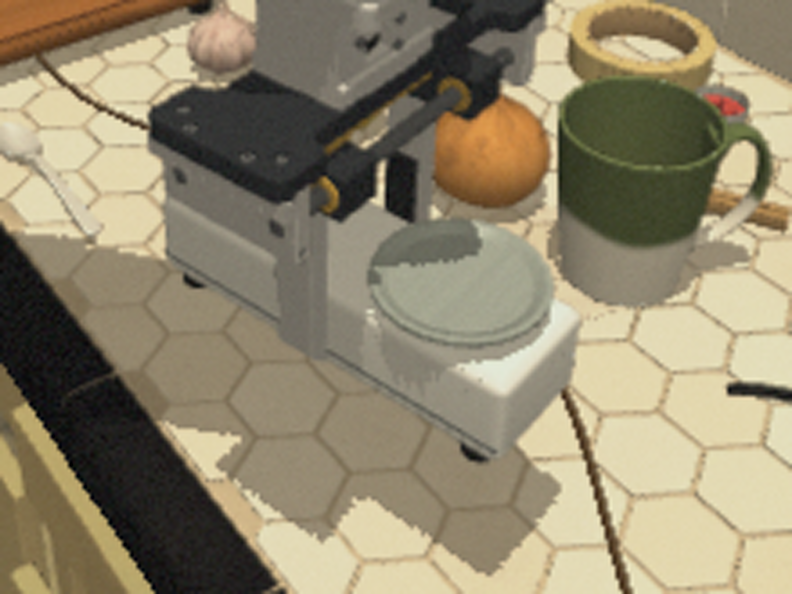

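```bash

python3 -c "
from h import *
c=manip.camera('side');k=1.5625
print('mug base',onz(c,553/k,400/k,0),'rim',onz(c,560/k,335/k,107),'onion',onz(c,493/k,345/k,40))
to(430,-160,110,40)"
```

```text
mug base [ 707.86333047 -315.67966542    0.        ] rim [ 702.04611057 -314.00248636  107.        ] onion [ 686.42005015 -216.41960284   40.        ]
tx -0.38 ty 4.56 tz -0.48 turn -4.15 | pos [ 496.2 -330.9   94.7] az 15.1 F [-0.1 -0.1 -8. ] gap 61.6 t 5.22 j [-0.65  0.51  1.5   0.    1.14 -0.91]
```

```bash

python3 -m jog '[{"grip":0.4,"tx":-0.1,"ty":0.15,"tz":0,"turn":-0.1},{"grip":0.4,"tx":-0.15,"ty":0.5,"tz":0,"turn":-0.4},{"grip":0.4,"tx":-0.2,"ty":0.9,"tz":-0.1,"turn":-0.8},{"grip":0.4,"tx":-0.25,"ty":1.4,"tz":-0.15,"turn":-1.2},{"grip":0.4,"tx":-0.3,"ty":1.9,"tz":-0.2,"turn":-1.7},{"grip":0.4,"tx":-0.38,"ty":2.4,"tz":-0.25,"turn":-2.2},{"grip":0.4,"tx":-0.38,"ty":2.9,"tz":-0.3,"turn":-2.7},{"grip":0.4,"tx":-0.38,"ty":3.4,"tz":-0.35,"turn":-3.1},{"grip":0.4,"tx":-0.38,"ty":3.9,"tz":-0.4,"turn":-3.5},{"grip":0.4,"tx":-0.38,"ty":4.3,"tz":-0.45,"turn":-3.9},{"grip":0.4,"tx":-0.38,"ty":4.5,"tz":-0.48,"turn":-4.1},{"grip":0.4,"tx":-0.38,"ty":4.56,"tz":-0.48,"turn":-4.15}]'
python3 -c "
from h import *
to(440,40,140,75)"
```

```text
clock: 6.22
eef_pos: [429.8, -159.0, 110.6]
eef_rot: [1.858, 1.57, 2.558]
wrist_force: [-0.0, 0.8, -7.5]
finger_gap: 61.8
tx -0.73 ty 3.64 tz 3.40 turn -5.81 | pos [ 429.8 -159.   110.6] az 40.1 F [-0.   0.8 -7.5] gap 61.8 t 6.22 j [-0.43  0.21  1.88  0.    1.06 -1.13]
```

```bash

python3 -m jog '[{"grip":0.4,"tx":0,"ty":0.15,"tz":0.12,"turn":-0.2},{"grip":0.4,"tx":-0.1,"ty":0.4,"tz":0.4,"turn":-0.6},{"grip":0.4,"tx":-0.2,"ty":0.8,"tz":0.7,"turn":-1.1},{"grip":0.4,"tx":-0.3,"ty":1.2,"tz":1.1,"turn":-1.8},{"grip":0.4,"tx":-0.4,"ty":1.6,"tz":1.5,"turn":-2.5},{"grip":0.4,"tx":-0.5,"ty":2,"tz":1.9,"turn":-3.2},{"grip":0.4,"tx":-0.6,"ty":2.4,"tz":2.3,"turn":-3.9},{"grip":0.4,"tx":-0.7,"ty":2.8,"tz":2.6,"turn":-4.6},{"grip":0.4,"tx":-0.73,"ty":3.2,"tz":2.9,"turn":-5.2},{"grip":0.4,"tx":-0.73,"ty":3.4,"tz":3.2,"turn":-5.6},{"grip":0.4,"tx":-0.73,"ty":3.6,"tz":3.35,"turn":-5.8},{"grip":0.4,"tx":-0.73,"ty":3.64,"tz":3.4,"turn":-5.8}]'
python3 -c "
from h import *
to(500,160,140,90)"
```

```text
clock: 7.22
eef_pos: [440.9, 39.9, 139.7]
eef_rot: [1.309, 1.57, 2.616]
wrist_force: [-0.0, -1.3, -7.4]
finger_gap: 61.6
tx -0.01 ty -0.64 tz 3.28 turn -2.52 | pos [440.9  39.9 139.7] az 74.9 F [-0.  -1.3 -7.4] gap 61.6 t 7.22 j [ 0.01  0.13  1.89  0.    1.12 -1.3 ]
```

```bash

python3 -m jog '[{"grip":0.4,"tx":0,"ty":-0.05,"tz":0.15,"turn":-0.1},{"grip":0.4,"tx":0,"ty":-0.1,"tz":0.5,"turn":-0.4},{"grip":0.4,"tx":0,"ty":-0.2,"tz":0.9,"turn":-0.7},{"grip":0.4,"tx":0,"ty":-0.3,"tz":1.4,"turn":-1.1},{"grip":0.4,"tx":0,"ty":-0.4,"tz":1.9,"turn":-1.5},{"grip":0.4,"tx":0,"ty":-0.5,"tz":2.4,"turn":-1.9},{"grip":0.4,"tx":0,"ty":-0.6,"tz":2.8,"turn":-2.2},{"grip":0.4,"tx":0,"ty":-0.64,"tz":3.1,"turn":-2.4},{"grip":0.4,"tx":0,"ty":-0.64,"tz":3.25,"turn":-2.5},{"grip":0.4,"tx":0,"ty":-0.64,"tz":3.28,"turn":-2.5},{"grip":0.4,"tx":0,"ty":-0.64,"tz":3.28,"turn":-2.5}]'
python3 -c "
from h import *
to(541,160,140,90)
c=manip.camera('wrist')
big(c,'pics/w3.png',0,0,512,384,1.5625)"
```

```text
clock: 8.13
eef_pos: [499.7, 158.4, 139.6]
eef_rot: [2.092, 1.57, -2.625]
wrist_force: [-0.2, -0.7, -6.6]
finger_gap: 61.9
tx -0.01 ty -1.03 tz 0.04 turn -0.04 | pos [499.7 158.4 139.6] az 89.8 F [-0.2 -0.7 -6.6] gap 61.9 t 8.13 j [ 0.24  0.31  1.67 -0.    1.16 -1.33]
```

View pics/w3.png

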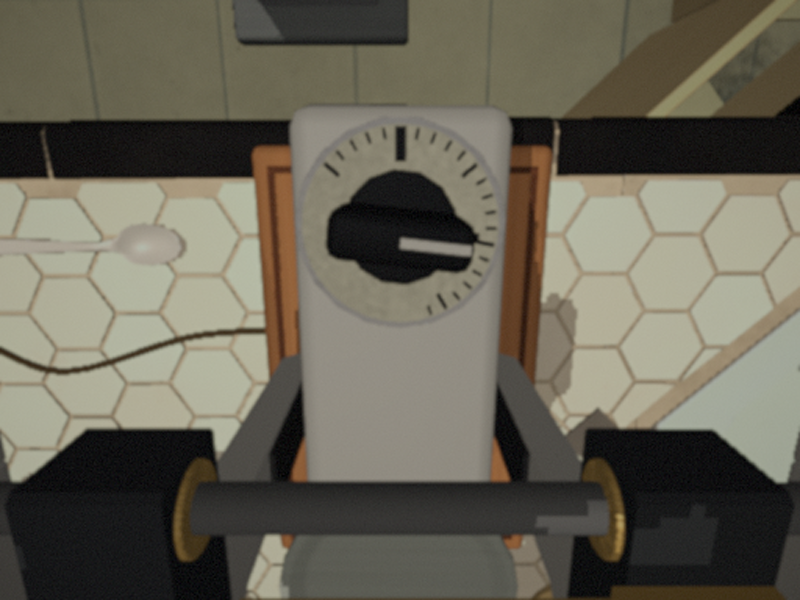

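```bash
python3 - <<'E'
from h import *
c=manip.camera("wrist");hsv=cv2.cvtColor(c["image"],cv2.COLOR_RGB2HSV).astype(int)
m=(hsv[...,0]<16)&(hsv[...,1]>95)&(hsv[...,2]>40)
L=[];Rt=[];N=[]
for r in range(108,225,4):
    xs=np.where(m[r,155:200])[0]
    if len(xs): L.append(onz(c,155+xs.min()-.5,r,30)[:2])
    xs=np.where(m[r,310:360])[0]
    if len(xs): Rt.append(onz(c,310+xs.max()+.5,r,30)[:2])
for u in list(range(166,186,3))+list(range(328,350,3)):
    ys=np.where(m[80:130,u])[0]
    if len(ys): N.append(onz(c,u,80+ys.min()-.5,30)[:2])
for nm,P in(("L",L),("R",Rt)):
    P=np.array(P);k=np.polyfit(P[:,0],P[:,1],1);r=P[:,1]-np.polyval(k,P[:,0]);g=abs(r-np.median(r))<2
    k=np.polyfit(P[g,0],P[g,1],1);print(nm,g.sum(),len(P),"slope deg",np.degrees(np.arctan(k[0])),"y@541",np.polyval(k,541),"y@450",np.polyval(k,450))
N=np.array(N);k=np.polyfit(N[:,1],N[:,0],1);print("near",N.round(1).tolist(),"deg",-np.degrees(np.arctan(k[0])),"x@161",np.polyval(k,161))
# scale in hand
k=1.5625;z=139.6-11.5+50
f=lambda u,v,z:onz(c,u/k,v/k,z)[:2]
d=f(400,222,z);print("dial",d,"end",f(400,106,z),"zero mark",f(400,143,z),"sides",f(296,300,z),f(502,300,z), f(306,450,z),f(493,450,z),f(293,130,z),f(509,130,z))
for a in(to,):a(541,161,140,90)
E
```

```text
L 30 30 slope deg 0.1973266246534014 y@541 78.40948543545328 y@450 78.09608025985254
R 30 30 slope deg -0.15147100532206942 y@541 243.11659213023768 y@450 243.35716645723429
near [[411.2, 82.3], [410.4, 84.9], [410.4, 87.5], [410.4, 90.1], [410.4, 92.7], [410.4, 95.3], [410.4, 97.8], [411.8, 221.8], [411.8, 224.4], [411.8, 227.0], [411.8, 229.6], [411.0, 232.1], [411.0, 234.7], [411.0, 237.2], [411.8, 239.9]] deg -0.3864722577917336 x@161 410.99517887425367
dial [438.15688974 159.12012768] end [407.91806953 159.22607366] zero mark [417.17887913 159.1936271 ] sides [460.51375662 128.83309441] [460.78494534 188.68362726] [509.64678541 129.12122162] [509.93962432 188.31533625] [413.76837399 130.77270664] [414.00577996 188.18314877]
tx -0.00 ty -1.03 tz 0.08 turn -0.04 | pos [499.6 158.1 139.8] az 89.8 F [-0.6 -0.5 -7.5] gap 61.7 t 8.23 j [ 0.24  0.31  1.67 -0.    1.16 -1.33]
```

```bash

python3 -m jog '[{"grip":0.4,"tx":0.05,"ty":-0.1,"tz":0,"turn":0},{"grip":0.4,"tx":0.2,"ty":-0.35,"tz":0.02,"turn":0},{"grip":0.4,"tx":0.45,"ty":-0.6,"tz":0.04,"turn":0},{"grip":0.4,"tx":0.75,"ty":-0.85,"tz":0.05,"turn":0},{"grip":0.4,"tx":1.05,"ty":-1,"tz":0.05,"turn":0},{"grip":0.4,"tx":1.35,"ty":-1.06,"tz":0.05,"turn":0},{"grip":0.4,"tx":1.65,"ty":-1.07,"tz":0.05,"turn":0},{"grip":0.4,"tx":1.9,"ty":-1.07,"tz":0.05,"turn":-0.03},{"grip":0.4,"tx":2.05,"ty":-1.07,"tz":0.05,"turn":-0.03},{"grip":0.4,"tx":2.13,"ty":-1.07,"tz":0.05,"turn":-0.03},{"grip":0.4,"tx":2.15,"ty":-1.07,"tz":0.05,"turn":-0.03},{"grip":0.4,"tx":2.15,"ty":-1.07,"tz":0.05,"turn":-0.03}]'
python3 - <<'E'
from h import *
to(542.5,160,41.6,90)
c=manip.camera("wrist");k=1.5625;z=85
hsv=cv2.cvtColor(c["image"],cv2.COLOR_RGB2HSV).astype(int)
m=(hsv[...,0]<16)&(hsv[...,1]>95)&(hsv[...,2]>40)
N=[]
for u in list(range(150,180,3))+list(range(335,360,3)):
    ys=np.where(m[60:200,u])[0]
    if len(ys): N.append(onz(c,u,60+ys.min()-.5,30)[:2].round(1).tolist())
print(N)
big(c,'pics/w4.png',0,0,512,384,1.5625)
E
```

```text
clock: 9.23
eef_pos: [542.7, 160.7, 54.1]
eef_rot: [-1.369, 1.57, 0.201]
wrist_force: [0.7, 0.6, -7.3]
finger_gap: 61.9
tx 0.31 ty 0.01 tz -0.02 turn 0.00 | pos [542.7 160.7  54.1] az 90.0 F [ 0.7  0.6 -7.3] gap 61.9 t 9.23 j [ 0.22  0.5   1.62 -0.    1.02 -1.35]
[[439.6, 99.1], [439.6, 100.9], [439.6, 102.7], [439.6, 104.4], [439.6, 106.2], [439.6, 108.0], [439.6, 109.7], [439.6, 111.5], [439.6, 113.3], [439.6, 115.1], [439.6, 208.2], [439.6, 210.0], [439.6, 211.7], [439.6, 213.5], [439.6, 215.3], [439.6, 217.1], [439.6, 218.8], [439.6, 220.6], [439.6, 222.4]]
```

View pics/w4.png

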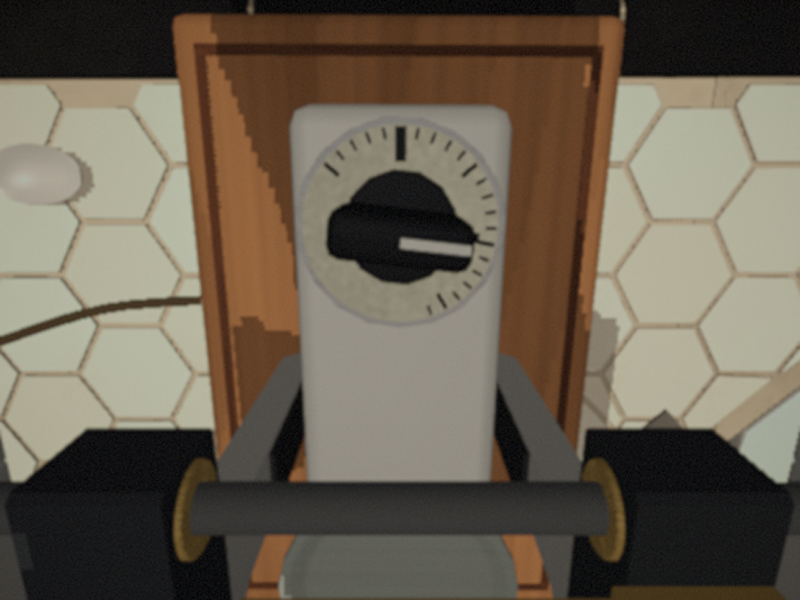

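```bash
python3 - <<'E'
from h import *
c=manip.camera("wrist");k=1.5625;f=lambda u,v,z:onz(c,u/k,v/k,z)[:2].round(1)
print("corners",f(174,16,30),f(623,16,30),"line",f(195,46,30),f(605,46,30),"edge rows300",f(200,300,30),f(596,300,30))
z=54.1-11.6+50
print("scale end",f(400,105,z),"dial",f(400,221,z),"sides",f(297,300,z),f(503,300,z),"zero",f(401,143,z))
to(542.5,160,41.6,90)
E
```

```text
corners [413.7  79.4] [413.6 242.8] line [423.6  86. ] [423.5 237.4] edge rows300 [520.6  77.6] [520.7 244.3]
scale end [450.9 161.4] dial [481.1 161.4] sides [503.9 131.5] [503.9 191.4] zero [460.4 161.7]
tx 0.32 ty 0.01 tz -0.02 turn 0.00 | pos [542.9 160.8  54.5] az 90.0 F [-1.1  0.4 -7.2] gap 61.7 t 9.33 j [ 0.22  0.5   1.62  0.    1.02 -1.35]
```

```bash

python3 -m jog '[{"grip":0.4,"tx":0.05,"ty":-0.02,"tz":0,"turn":0},{"grip":0.4,"tx":0.1,"ty":-0.04,"tz":-0.01,"turn":0},{"grip":0.4,"tx":0.15,"ty":-0.04,"tz":-0.01,"turn":0},{"grip":0.4,"tx":0.19,"ty":-0.04,"tz":-0.01,"turn":0},{"grip":0.4,"tx":0.22,"ty":-0.04,"tz":-0.01,"turn":0},{"grip":0.4,"tx":0.24,"ty":-0.04,"tz":-0.01,"turn":0},{"grip":0.4,"tx":0.26,"ty":-0.04,"tz":-0.01,"turn":0},{"grip":0.4,"tx":0.27,"ty":-0.04,"tz":-0.01,"turn":0},{"grip":0.4,"tx":0.28,"ty":-0.04,"tz":-0.01,"turn":0},{"grip":0.4,"tx":0.28,"ty":-0.04,"tz":-0.01,"turn":0}]'
python3 -c "
from h import *
to(544.5,160.2,41.6,90)"
```

```text
clock: 10.17
eef_pos: [544.2, 160.3, 42.6]
eef_rot: [2.031, 1.571, -2.681]
wrist_force: [-0.5, 0.3, -7.5]
finger_gap: 61.8
tx 0.03 ty -0.01 tz -0.00 turn 0.00 | pos [544.2 160.3  42.6] az 90.0 F [-0.5  0.3 -7.5] gap 61.8 t 10.17 j [ 0.22  0.52  1.62 -0.    1.   -1.35]
```

Still fully borne by the gripper; creep down 0.4 mm at a time.

```bash

python3 -m jog '[{"grip":0.4,"tx":0.01,"ty":0,"tz":0,"turn":0},{"grip":0.4,"tx":0.02,"ty":0,"tz":0,"turn":0},{"grip":0.4,"tx":0.03,"ty":0,"tz":0,"turn":0},{"grip":0.4,"tx":0.03,"ty":0,"tz":0,"turn":0},{"grip":0.4,"tx":0.03,"ty":0,"tz":0,"turn":0}]'
python3 -m jog '[{"grip":0.4,"tx":0.01,"ty":0,"tz":0,"turn":0},{"grip":0.4,"tx":0.01,"ty":0,"tz":0,"turn":0},{"grip":0.4,"tx":0.01,"ty":0,"tz":0,"turn":0}]'
```

```text
clock: 10.58
eef_pos: [544.3, 160.3, 41.6]
eef_rot: [-1.305, 1.571, 0.266]
wrist_force: [-2.2, 0.1, -3.2]
finger_gap: 61.8
clock: 10.83
eef_pos: [544.3, 160.3, 41.6]
eef_rot: [-1.464, 1.57, 0.107]
wrist_force: [-5.1, -1.0, 4.8]
finger_gap: 62.1
```

```bash

python3 -m jog '[{"grip":0.68,"tx":0,"ty":0,"tz":0,"turn":0},{"grip":0.72,"tx":0,"ty":0,"tz":0,"turn":0},{"grip":0.8,"tx":0,"ty":0,"tz":0,"turn":0},{"grip":0.9,"tx":0,"ty":0,"tz":0,"turn":0},{"grip":1,"tx":0,"ty":0,"tz":0,"turn":0},{"grip":1,"tx":0,"ty":0,"tz":0,"turn":0}]'
python3 -m jog '[{"grip":1,"tx":-0.3,"ty":0,"tz":0,"turn":0},{"grip":1,"tx":-0.8,"ty":0,"tz":0,"turn":0},{"grip":1,"tx":-1.4,"ty":0.2,"tz":0,"turn":0},{"grip":1,"tx":-2.1,"ty":0.5,"tz":0,"turn":0},{"grip":1,"tx":-2.8,"ty":0.8,"tz":0,"turn":0},{"grip":1,"tx":-3.5,"ty":1.2,"tz":0,"turn":0},{"grip":1,"tx":-4.1,"ty":1.5,"tz":0,"turn":0},{"grip":1,"tx":-4.4,"ty":1.6,"tz":0,"turn":0},{"grip":1,"tx":-4.4,"ty":1.6,"tz":0,"turn":0},{"grip":1,"tx":-4.4,"ty":1.6,"tz":0,"turn":0}]'
python3 -c "
from h import *
to(481,160,150,-7)
c=manip.camera('wrist');print(c['eye'])
big(c,'pics/w5.png',0,0,512,384,1.5625)"
```

```text
clock: 11.33
eef_pos: [544.3, 160.3, 41.0]
eef_rot: [-1.288, 1.571, 0.282]
wrist_force: [0.2, 0.1, 1.5]
finger_gap: 90.5
clock: 12.17
eef_pos: [480.5, 160.3, 216.9]
eef_rot: [-1.343, 1.57, 0.228]
wrist_force: [-0.4, 0.7, -0.5]
finger_gap: 93.9
tx 1.67 ty -0.01 tz -0.01 turn 16.17 | pos [480.5 160.3 216.9] az 90.0 F [-0.4  0.7 -0.5] gap 93.9 t 12.17 j [ 0.25  0.19  1.63 -0.    1.32 -1.32]
[404.03256147 160.30622943 395.10745264]
```

View pics/w5.png

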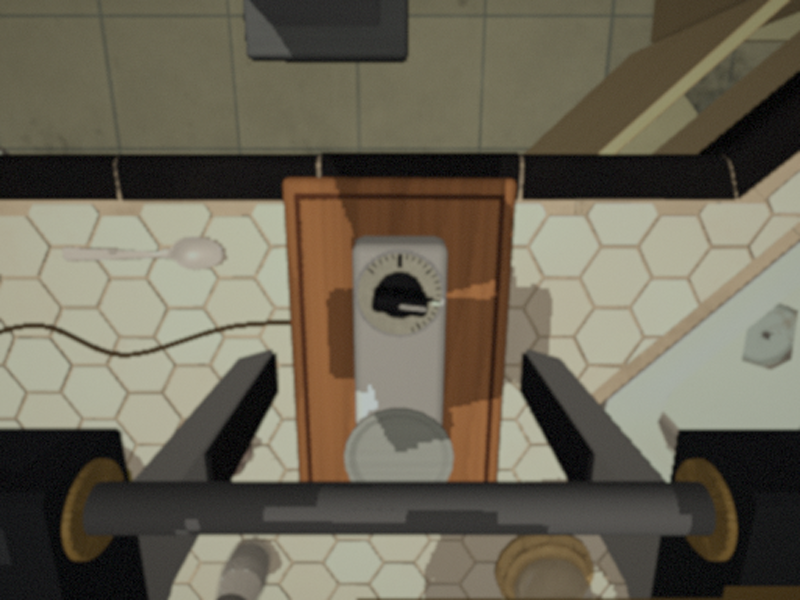

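```bash

python3 -c "
from h import *
c=manip.camera('wrist');k=1.5625;f=lambda u,v,z:onz(c,u/k,v/k,z)[:2].round(1)
print('dial',f(400,292,80),'end',f(400,237,80),'sides',f(354,300,80),f(446,300,80),f(356,400,80),f(444,400,80),'pan',f(399,456,93),'board',f(284,179,30),f(517,179,30),'lines',f(297,196,30),f(505,196,30),'y@440',f(299,440,30),f(498,440,30))"
python3 -m jog '[{"grip":0.8,"tx":0.1,"ty":0,"tz":0,"turn":1},{"grip":0.6,"tx":0.2,"ty":0,"tz":0,"turn":2},{"grip":0.45,"tx":0.3,"ty":0,"tz":0,"turn":3},{"grip":0.45,"tx":0.4,"ty":0,"tz":0,"turn":4},{"grip":0.45,"tx":0.5,"ty":0,"tz":0,"turn":5},{"grip":0.45,"tx":0.6,"ty":0,"tz":0,"turn":6},{"grip":0.45,"tx":0.7,"ty":0,"tz":0,"turn":7},{"grip":0.45,"tx":0.8,"ty":0,"tz":0,"turn":8},{"grip":0.45,"tx":0.9,"ty":0,"tz":0,"turn":9},{"grip":0.45,"tx":1,"ty":0,"tz":0,"turn":10},{"grip":0.45,"tx":1,"ty":0,"tz":0,"turn":11},{"grip":0.45,"tx":1,"ty":0,"tz":0,"turn":12}]'
python3 -m jog '[{"grip":0.45,"tx":0,"ty":0,"tz":0,"turn":1},{"grip":0.45,"tx":0,"ty":0,"tz":0,"turn":2},{"grip":0.45,"tx":0,"ty":0,"tz":0,"turn":3},{"grip":0.45,"tx":0,"ty":0,"tz":0,"turn":3.9},{"grip":0.45,"tx":0,"ty":0,"tz":0,"turn":3.9},{"grip":0.45,"tx":0,"ty":0,"tz":0,"turn":3.9},{"grip":0.45,"tx":0,"ty":0,"tz":0,"turn":3.9}]'
python3 -c "
from h import *
to(481,160,150,-5.5)
c=manip.camera('wrist');print(c['eye'],proj(c,(481,160.5,80)),proj(c,(481,160.5,110)))
big(c,'pics/w6.png',130,60,390,255,3)"
```

```text
dial [482.4 161.5] end [446.6 161.5] sides [487.8 131.5] [487.8 191.5] [559.2 131.2] [559.2 191.9] pan [594.7 160.9] board [412.2  79.4] [412.2 244.7] lines [424.  88.] [424.1 236.8] y@440 [619.6  79.1] [619.7 242.1]
clock: 13.27
eef_pos: [480.0, 160.0, 175.0]
eef_rot: [3.094, 1.567, -2.881]
wrist_force: [-0.1, 0.1, -0.7]
finger_gap: 42.3
clock: 13.85
eef_pos: [480.2, 160.2, 176.2]
eef_rot: [-2.792, 1.569, -2.883]
wrist_force: [-0.8, -1.2, -0.8]
finger_gap: 42.7
tx 0.66 ty -0.00 tz 0.02 turn 0.05 | pos [480.2 160.2 176.2] az -5.2 F [-0.8 -1.2 -0.8] gap 42.7 t 13.85 j [ 0.25  0.23  1.68 -0.    1.23  0.34]
[487.48500933 236.47363874 354.41451075] (np.float64(255.77262473662503), np.float64(195.8040950051708)) (np.float64(255.82884903758296), np.float64(205.81646362698694))
```

View pics/w6.png

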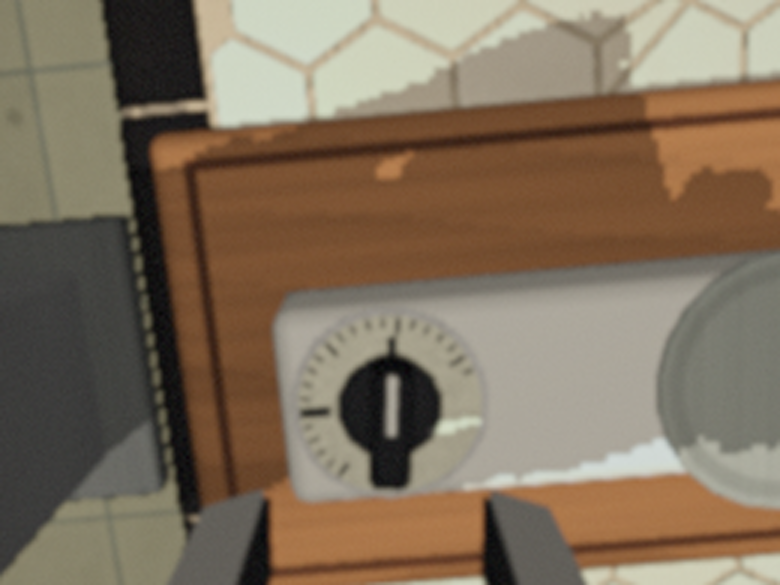

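```bash

python3 -m jog '[{"grip":0.45,"tx":0.2,"ty":0.03,"tz":0.05,"turn":0},{"grip":0.45,"tx":0.6,"ty":0.03,"tz":0.1,"turn":0},{"grip":0.45,"tx":1,"ty":0.03,"tz":0.1,"turn":0},{"grip":0.45,"tx":1.4,"ty":0.03,"tz":0.1,"turn":0},{"grip":0.45,"tx":1.7,"ty":0.03,"tz":0.1,"turn":0},{"grip":0.45,"tx":1.95,"ty":0.03,"tz":0.1,"turn":0},{"grip":0.45,"tx":2.1,"ty":0.03,"tz":0.1,"turn":0},{"grip":0.45,"tx":2.2,"ty":0.03,"tz":0.1,"turn":0},{"grip":0.45,"tx":2.2,"ty":0.03,"tz":0.1,"turn":0},{"grip":0.45,"tx":2.2,"ty":0.03,"tz":0.1,"turn":0}]' 12
python3 -c "
from h import *
to(484.2,161.3,88,-5.2)
c=manip.camera('wrist');print(proj(c,(484.2,161.3,80)),proj(c,(484.2,161.3,110)))
big(c,'pics/w7.png',150,100,362,260,3.6)"
```

```text
clock: 14.73
eef_pos: [484.6, 161.1, 89.3]
eef_rot: [0.383, 1.57, 0.289]
wrist_force: [1.0, -1.3, 0.5]
finger_gap: 42.3
tx 0.03 ty 0.00 tz -0.01 turn -0.03 | pos [484.6 161.1  89.3] az -5.4 F [ 1.  -1.3  0.5] gap 42.3 t 14.73 j [0.25 0.34 1.75 0.   1.04 0.34]
(np.float64(254.11473807473175), np.float64(233.160641914071)) (np.float64(254.01716681662447), np.float64(254.29695424922346))
```

View pics/w7.png

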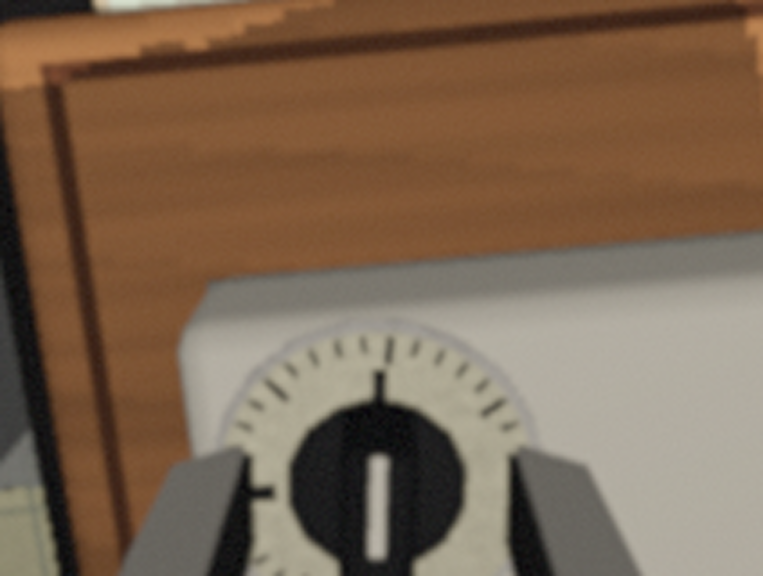

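```bash

python3 -m jog '[{"grip":0.35,"tx":0.03,"ty":0,"tz":-0.01,"turn":0},{"grip":0.28,"tx":0.03,"ty":0,"tz":-0.01,"turn":0},{"grip":0.22,"tx":0.03,"ty":0,"tz":-0.01,"turn":0},{"grip":0.17,"tx":0.03,"ty":0,"tz":-0.01,"turn":0},{"grip":0.14,"tx":0.03,"ty":0,"tz":-0.01,"turn":0},{"grip":0.1,"tx":0.03,"ty":0,"tz":-0.01,"turn":0},{"grip":0.05,"tx":0.03,"ty":0,"tz":-0.01,"turn":0},{"grip":0.05,"tx":0.03,"ty":0,"tz":-0.01,"turn":0},{"grip":0.05,"tx":0.03,"ty":0,"tz":-0.01,"turn":0}]' 14
python3 -m jog '[{"grip":0.05,"tx":0,"ty":0,"tz":0,"turn":-0.2},{"grip":0.05,"tx":0,"ty":0,"tz":0,"turn":-0.5},{"grip":0.05,"tx":0,"ty":0,"tz":0,"turn":-0.8},{"grip":0.05,"tx":0,"ty":0,"tz":0,"turn":-1.2},{"grip":0.05,"tx":0,"ty":0,"tz":0,"turn":-1.6},{"grip":0.05,"tx":0,"ty":0,"tz":0,"turn":-2},{"grip":0.05,"tx":0,"ty":0,"tz":0,"turn":-2},{"grip":0.05,"tx":0,"ty":0,"tz":0,"turn":-2}]'
python3 -c "
from h import *
to(484.2,161.3,88,90);print(manip.read_state()['moment'])"
```

```text
clock: 15.53
eef_pos: [484.1, 161.1, 87.9]
eef_rot: [0.265, 1.571, 0.17]
wrist_force: [0.3, 0.2, 0.9]
finger_gap: 11.8
clock: 16.2
eef_pos: [483.9, 161.1, 87.9]
eef_rot: [-2.758, 1.571, -2.644]
wrist_force: [-1.1, -0.2, 3.0]
finger_gap: 11.9
tx -0.00 ty 0.00 tz 0.01 turn -13.90 | pos [483.9 161.1  87.9] az 6.6 F [-1.1 -0.2  3. ] gap 11.9 t 16.20 j [ 0.25  0.35  1.76 -0.    1.04  0.13]
[-0.06685609  0.22275756  0.05447852]
```

Forces small. Turn on: 13.9 units more.

```bash

python3 -m jog '[{"grip":0.05,"tx":0,"ty":0,"tz":0,"turn":-0.5},{"grip":0.05,"tx":0,"ty":0,"tz":0,"turn":-1},{"grip":0.05,"tx":0,"ty":0,"tz":0,"turn":-1.5},{"grip":0.05,"tx":0,"ty":0,"tz":0,"turn":-2},{"grip":0.05,"tx":0,"ty":0,"tz":0,"turn":-2.5},{"grip":0.05,"tx":0,"ty":0,"tz":0,"turn":-3},{"grip":0.05,"tx":0,"ty":0,"tz":0,"turn":-3.5},{"grip":0.05,"tx":0,"ty":0,"tz":0,"turn":-4},{"grip":0.05,"tx":0,"ty":0,"tz":0,"turn":-4.5},{"grip":0.05,"tx":0,"ty":0,"tz":0,"turn":-5},{"grip":0.05,"tx":0,"ty":0,"tz":0,"turn":-5.5},{"grip":0.05,"tx":0,"ty":0,"tz":0,"turn":-6}]'
python3 -m jog '[{"grip":0.05,"tx":0,"ty":0,"tz":0,"turn":-0.5},{"grip":0.05,"tx":0,"ty":0,"tz":0,"turn":-1},{"grip":0.05,"tx":0,"ty":0,"tz":0,"turn":-1.5},{"grip":0.05,"tx":0,"ty":0,"tz":0,"turn":-2},{"grip":0.05,"tx":0,"ty":0,"tz":0,"turn":-2.5},{"grip":0.05,"tx":0,"ty":0,"tz":0,"turn":-3},{"grip":0.05,"tx":0,"ty":0,"tz":0,"turn":-3.5},{"grip":0.05,"tx":0,"ty":0,"tz":0,"turn":-4},{"grip":0.05,"tx":0,"ty":0,"tz":0,"turn":-4.5},{"grip":0.05,"tx":0,"ty":0,"tz":0,"turn":-5},{"grip":0.05,"tx":0,"ty":0,"tz":0,"turn":-5.5},{"grip":0.05,"tx":0,"ty":0,"tz":0,"turn":-6}]'
python3 -m jog '[{"grip":0.05,"tx":0,"ty":0,"tz":0,"turn":-0.4},{"grip":0.05,"tx":0,"ty":0,"tz":0,"turn":-0.8},{"grip":0.05,"tx":0,"ty":0,"tz":0,"turn":-1.2},{"grip":0.05,"tx":0,"ty":0,"tz":0,"turn":-1.6},{"grip":0.05,"tx":0,"ty":0,"tz":0,"turn":-1.8},{"grip":0.05,"tx":0,"ty":0,"tz":0,"turn":-1.85},{"grip":0.05,"tx":0,"ty":0,"tz":0,"turn":-1.85},{"grip":0.05,"tx":0,"ty":0,"tz":0,"turn":-1.85},{"grip":0.05,"tx":0,"ty":0,"tz":0,"turn":-1.85}]'
python3 -c "
from h import *
to(484.2,161.3,88,90);print(manip.read_state()['moment'])
c=manip.camera('wrist')
big(c,'pics/w8.png',150,100,362,260,3.6)"
```

```text
clock: 17.2
eef_pos: [483.7, 161.0, 87.9]
eef_rot: [2.747, 1.57, -2.791]
wrist_force: [-3.2, -0.2, 4.7]
finger_gap: 11.9
clock: 18.2
eef_pos: [483.5, 160.7, 87.9]
eef_rot: [2.356, 1.569, -2.554]
wrist_force: [-4.6, -4.1, 5.1]
finger_gap: 11.8
clock: 18.95
eef_pos: [483.5, 160.6, 87.9]
eef_rot: [2.242, 1.569, -2.477]
wrist_force: [-4.8, -3.5, 6.4]
finger_gap: 12.1
tx -0.00 ty -0.02 tz 0.02 turn -0.06 | pos [483.5 160.6  87.9] az 89.6 F [-4.8 -3.5  6.4] gap 12.1 t 18.95 j [ 0.25  0.34  1.76 -0.    1.04 -1.31]
[-0.79574049  0.85586641 -0.06751045]
```

View pics/w8.png

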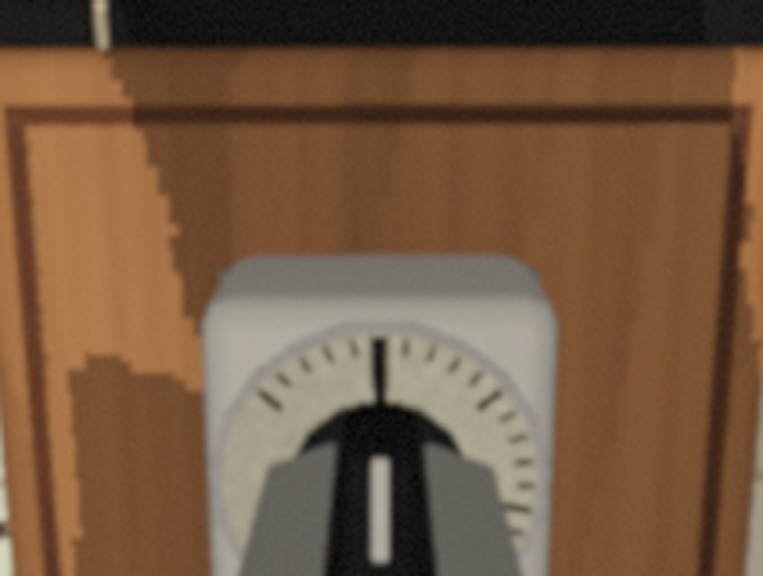

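```bash

python3 -m jog '[{"grip":0.14,"tx":0,"ty":0,"tz":0,"turn":0},{"grip":0.2,"tx":0,"ty":0,"tz":0,"turn":0},{"grip":0.3,"tx":0,"ty":0,"tz":0,"turn":0},{"grip":0.4,"tx":0,"ty":0,"tz":0,"turn":0},{"grip":0.45,"tx":0,"ty":0,"tz":0,"turn":0},{"grip":0.45,"tx":0,"ty":0,"tz":0,"turn":0}]'
python3 -m jog '[{"grip":0.45,"tx":-0.3,"ty":0,"tz":0,"turn":0},{"grip":0.45,"tx":-0.8,"ty":0,"tz":0,"turn":0},{"grip":0.45,"tx":-1.3,"ty":0,"tz":0,"turn":0},{"grip":0.45,"tx":-1.8,"ty":-0.2,"tz":0,"turn":0},{"grip":0.45,"tx":-2.3,"ty":-0.4,"tz":0,"turn":0},{"grip":0.45,"tx":-2.8,"ty":-0.7,"tz":0,"turn":0},{"grip":0.45,"tx":-3.1,"ty":-1,"tz":0,"turn":0},{"grip":0.45,"tx":-3.2,"ty":-1,"tz":0,"turn":0},{"grip":0.45,"tx":-3.2,"ty":-1,"tz":0,"turn":0},{"grip":0.45,"tx":-3.2,"ty":-1,"tz":0,"turn":0}]'
python3 -c "
from h import *
to(484.2,161.3,88,90)
c=manip.camera('wrist')
a=cv2.resize(c['image'][95:335,130:382,::-1],None,fx=2.5,fy=2.5,interpolation=2)
cv2.imwrite('pics/w9.png',a)
s=manip.camera('scene');big(s,'pics/sc9.png',0,0,512,384,1.5625)"
```

```text
clock: 19.5
eef_pos: [484.0, 161.2, 87.8]
eef_rot: [1.45, 1.571, 3.016]
wrist_force: [0.5, 0.8, 0.1]
finger_gap: 40.7
clock: 20.33
eef_pos: [523.2, 160.9, 214.9]
eef_rot: [1.774, 1.57, -2.944]
wrist_force: [-0.2, -0.0, 0.8]
finger_gap: 42.3
tx 3.17 ty 0.97 tz 0.01 turn -0.05 | pos [523.2 160.9 214.9] az 89.7 F [-0.2 -0.   0.8] gap 42.3 t 20.33 j [ 0.23  0.29  1.51  0.    1.34 -1.33]
```

View pics/w9.png

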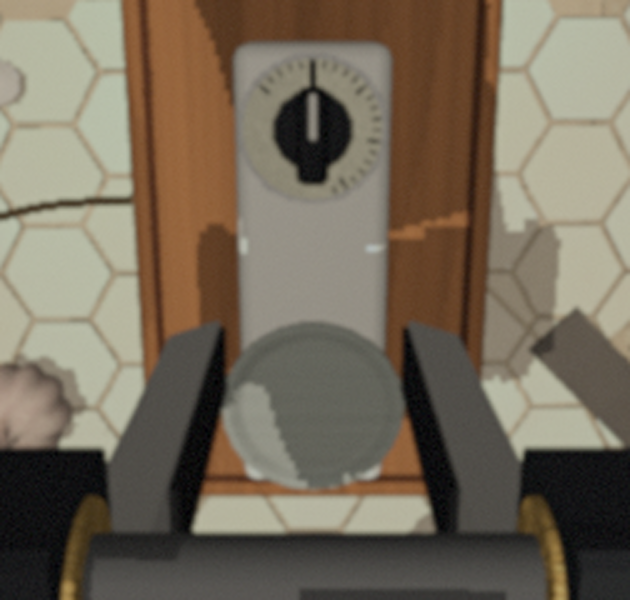

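```bash

python3 -c "
from h import *
c=manip.camera('wrist');f=lambda u,v,z:onz(c,130+u/2.5,95+v/2.5,z)[:2].round(1)
print('dial',f(313,128,80),'pan',f(314,405,93),'far edge',f(314,493,30),'far line',f(314,483,30),'sides',f(234,80,80),f(392,80,80),f(241,300,80),f(388,300,80),'board y',f(127,80,30),f(498,80,30),f(145,350,30),f(482,350,30))
hsv=cv2.cvtColor(c['image'],cv2.COLOR_RGB2HSV).astype(int);m=(hsv[...,0]<16)&(hsv[...,1]>95)&(hsv[...,2]>40)
print('near',[(u,onz(c,u,np.where(m[:,u])[0].min()-.5,30)[:2].round(1).tolist()) for u in (200,215,300,315)])
# bystanders: change masks between first and last side/scene views
for n in('scene','side'):
    d=cv2.absdiff(cv2.imread(f'pics/{n}0.png'),manip.camera(n)['image'][:,:,::-1].copy()).max(2)>40
    d=cv2.morphologyEx(d.astype(np.uint8),cv2.MORPH_OPEN,np.ones((3,3)))
    _,_,st,_=cv2.connectedComponentsWithStats(d);print(n,[(s*[1.5625]*4)if 0 else (s[:4]*1.5625).astype(int).tolist() for s in st[1:] if s[4]>15])
"
```

```text
dial [483.9 161.6] pan [596.1 161.5] far edge [677.  161.3] far line [671.2 161.3] sides [465.3 131.3] [465.6 192.1] [554.7 131.4] [555.  192.4] board y [468.   78.8] [468.8 244.4] [597.4  79. ] [598.3 243.8]
near [(200, [412.0, 103.0]), (215, [412.1, 119.0]), (300, [411.5, 210.0]), (315, [411.6, 226.0])]
scene [[734, 43, 29, 29], [218, 48, 521, 462], [728, 75, 14, 15], [440, 96, 15, 10], [345, 112, 46, 45], [435, 184, 17, 15], [729, 185, 26, 10], [601, 195, 198, 110], [498, 271, 45, 46], [743, 445, 56, 78], [645, 520, 50, 79]]
side [[139, 0, 32, 10], [203, 0, 73, 28], [217, 35, 54, 15], [0, 67, 26, 32], [209, 71, 87, 50], [4, 114, 21, 39], [245, 125, 17, 45], [262, 173, 12, 6], [87, 232, 15, 7], [75, 234, 10, 4], [212, 235, 131, 68], [109, 237, 12, 6], [204, 278, 20, 25], [0, 373, 35, 15], [378, 398, 29, 34], [20, 412, 32, 57], [356, 431, 156, 110], [456, 440, 42, 23], [437, 451, 28, 32], [507, 489, 14, 23]]
```

```bash
python3 -c "
from cell import manip
print(manip.sign_off())"
```

```text
the job is handed in; nothing more can be done
None
```

I put the scale in the middle of the chopping board with its dial end towards the robot. I then let go, gripped the knob and turned it about 95° anticlockwise to the zero mark. The job was handed in at about 20.5 s on the robot's clock.

- **Position:** in the last wrist picture the scale's middle is at about (545, 161.5) mm and the board's at about (544, 161.5) mm. The scale is square with the board to within about 0.5°.
- **Pointer:** the pointer and its white line are lined up with the thick zero mark. I judged this by eye, good to about 1°.
- **Forces:** the wrist force stayed below 10 N at every reading I took. The gripper is open and about 120 mm clear of the pan.
- **Bystanders:** comparing the first and last side pictures, only the arm and its shadow, the old scale spot and the board had changed. The spoon, garlic, lemon, onion, shakers and mug show no change there. The scene camera's comparison was mostly covered by the arm, so it does not confirm this.
- **Failed or disagreed:** my last scene picture could not be viewed because the 12-picture limit was reached. Lengths measured from the wrist camera came out up to about 3% short in several views, so I averaged estimates when choosing the set-down point.

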